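Stack the keyed pill tray and its cover on the splined bedside tower, tabs alternating

ROBOT

A 6-joint arm with a two-finger parallel gripper is mounted at the origin on the work surface. World frame = base frame: x ahead of the robot, y to its left, z up, the work surface at z = 0. Lengths are in mm, angles in rad, forces in N, time in s.
With the tool pointing down it reaches from about 350 to 775 mm from the base axis. Payload 7.3 kg.
Tool frame: the origin (TCP) lies on the centre line of the jaws, within the pads' length; the fingertips stand 17 mm ahead of it and the grasp point (between the pads) lies 2 mm behind it; z points along the fingers, y is the line along which they close (so a half turn about z gives the same grasp; the last joint's range is limited). The gripper opens to 92 mm and grips with 3 to 60 N. Pads are 19 mm wide; open, the fingers measure 130 mm over their backs; the gripper's body (75 mm by 190 mm) begins 47 mm behind the grasp point.
Start: joints at [0.961, 0.342, 1.524, -0, 1.275, -0.146], TCP at [234.847, 469.564, 243.741] pointing down, gripper open.
Joint ranges: [-2.53, 2.53], [-0.77, 2.02], [0.04, 2.7], [-1, 4.14], [0.28, 2.66], [-3.11, 3.11]. Speed limits (rad/s): [2.57, 2.57, 3.14, 3.14, 3.14, 3.14].

INTERFACE

Orientations are given as [roll, pitch, yaw] about the fixed x, y, z axes, in that order (R = Rz(yaw) Ry(pitch) Rx(roll)).
In Python, from plant import bot gives the robot as it stands. The module is installed in compiled form; this text tells all that it offers.
- The arm moves only by the shell command python3 -m pendant 'ROWS'. ROWS is JSON, a list of rows, each a list of 3 entries, a list of its own where there are three numbers: the shift along the world's x, y, z as a fraction of full scale, then the turn, a rotation vector about the world's x, y, z as a fraction of full scale, then the opening, from -1 (shut) to 1 (fully open), so that 0 is half open. In form: [[[tx, ty, tz], [rx, ry, rz], claw], ...]. A call has exactly 10 rows; each row shifts and turns the commanded pose from where the row before left it; what a row does not reach is not made up. Full scale, the value 1, is 30 mm for a shift and 0.12 rad for a turn. A row lasts 1/12 s, in which the tool goes at most 41.7 mm and 7.16 degrees, less where a joint would pass 70% of its speed; a pose out of reach is approached as far as the arm can. A call with a number of a shift or a turn outside -1 to 1 is refused whole. A call with a gripper value outside its range is refused whole. The fingers move at their own pace and stop on an object; the grip force is fixed at half the most. Time passes only in rows, so rows that do not move let the fingers close, or fill a call up. It gives the time, the measured TCP pose, the force, the opening and the grip force at its end, in the units of the state.
- bot.get_obs(): the state, without advancing time (a new reading comes with each control period).
- bot.capture(name): name is "side" or "top" or "wrist"; returns the picture (400x640x3 uint8, blue, green, red); there is no depth.
- bot.camera_params(name): a dict with "fovy" (degrees; the focal length in pixels is half the picture's height over the tangent of half this angle, whatever the lens; pixels are square), "cx", "cy" (the principal point, pixels), "distortion" ([k1, k2, p1, p2, k3] as OpenCV has them; the pictures are not rectified), "camera_from_world" (4x4, takes a point from world to camera coordinates). Camera axes: x right, y down, z forward; pixel columns grow to the right and rows downward; lengths in mm; the calibration is good to about 2 mm. A picture is of the moment at which its call begins: read the wrist's pose just before it. camera_params takes no time and is no camera call; for the wrist camera it gives the pose at the moment of the call.
- bot.close_job(): hands the job in; it is judged then, once.
The state is a dict: "time": time; "joint_positions": joint angles; "dq": joint speeds; "tau": joint torques, N m; "tool_pos": TCP position; "tcp_rot": TCP orientation; "contact_force": force on the tool from outside, world axes, zero at the start; "moment": the same for the moment, N m; "grip_width": finger opening in mm; "finger_force": force on a finger pad.
Only numpy, scipy, OpenCV 4.12 (cv2) and the standard library are available. Lean on these libraries where they do the work, as an engineer would, in place of code of your own. Each camera call takes 0.05 s, during which the arm holds its last target. There are 200 camera calls.

TASK

Put the bedside pill tower together: slide the pill tray onto the splined post and down until it sits fully home on the wooden foot, with its tab pointing away from the foot's tab, then slide the flat cover plate on after it until it sits fully home on the tray's collar, with its tab back over the foot's tab. The post's teeth stand at a somewhat unknown angle, so rest each plate lightly on them and feel round for the gap rather than pressing hard, lower it by hand rather than letting it drop, and leave the bottle, mug and jar where they stand.

Things in the scene. Friction and masses are not known exactly. Their poses are not given: they have to be found in the camera images.
- stand: fixed tower stand: round light-wood foot 116 mm across, 15 mm high, one wooden tab 22 mm wide reaching 86 mm from the centre along the stand's +x. Origin: centre of the underside, on the table; z up. A metal post with teeth stands on its axis. Seated, the tray's underside is 15 mm above the table, the cover's 42 mm. Keep each plate's push on stand, post or other plate under 30 N.
- teeth (a point): on the stand's axis, 56 mm up: flat tops of the post's four teeth (a cross, each 6 mm wide, 14 mm radius, from 15 to 56 mm up). The post turns in the foot only above 0.3 N m, so a plate resting lightly does not drag it. Teeth stand up to 0.5 rad either way off the stand's x and y axes; that angle is not reported (this point's axes are the stand's).
- pilot (a point): on the stand's axis, 68 mm up: top of the plain round pilot (8.3 mm radius, 56 to 68 mm up); a cone above narrows to 3 mm radius at 76 mm, the post's tip. A bore slips over the pilot with about 1 mm play, then lands on the tooth tops unless its slots face the teeth within about 0.15 rad (less if off-centre).
- tray: pill tray: light-wood disc 110 mm across, 5 mm thick, rim 14 mm high (inside radius 52 mm), 4 thin dividers 14 mm high on the diagonals at 25 to 53 mm radius, one flat tab 22 mm wide, 5 mm thick, reaching 79 mm from the centre along its +x, and a square centre collar to grip. About 160 g. Origin: centre of the underside; z up. Starts flat on the table, tab in any direction.
- cover: cover plate: light-wood disc 110 mm across, 5 mm thick, flat: no rim, no dividers, one flat tab 22 mm wide, 5 mm thick, reaching 79 mm from the centre along its +x, and a square centre collar to grip. About 130 g. Origin: centre of the underside; z up. Starts flat on the table, tab in any direction.
- tray_collar (a point): centre of the top of the tray's square collar, 27 mm above its underside. Collar 36 mm wide, sides along the tray's x and y, 22 mm of height to grip above the disc. Bore through it, full height: a cross of four slots 10 mm wide out to 15 mm radius along +-x and +-y, teeth between reaching in to 9.4 mm radius; fits the post at four angles a quarter turn apart.
- cover_collar (a point): centre of the top of the cover's square collar, 27 mm above its underside; collar and bore are the same as the tray's. Squeezed first along one side pair, then the other, a collar lies centred between the fingers
- tray_tab (a point): point on the tray's tab, 68 mm from the tray's centre along its +x, mid thickness
- cover_tab (a point): point on the cover plate's tab, 68 mm from its centre along its +x, mid thickness
- bottle: bystander: amber glass medicine bottle with white cap, 42 mm across, 88 mm high; origin at the centre of its underside
- mug: bystander: white mug, 76 mm across, 85 mm high; origin at the centre of its underside
- jar: bystander: small white salve jar with metal lid, 52 mm across, 42 mm high; origin at the centre of its underside
Things that resemble listed ones, but are neither listed nor needed, are in the scene too. Leave any yellow look-alike of the cover alone.

How it is judged:
By the outcome, as a careful person would: the job done as asked, in the order asked, and still so for the second after the job is handed in, with the robot touching nothing.
It also fails if it takes over 72 s, if anything falls off the work surface, if the arm or the gripper's body presses on something with over 40 N, if the wrist force passes 120 N, or if a joint passes its speed limit or range.

## Working session

There is one attempt and no reset: what is moved stays moved. The work goes in short steps, Python scripts to look and compute and a shell command to move; the robot and the scene stay as the last step left them, time stands still between calls to the robot, and variables do not carry over. Pictures are saved under pics/ and viewed, at most 10 in all, crops included, and the job is handed in when it is done.

```bash
mkdir -p pics; python3 - <<'E'
from plant import bot
import cv2,json
o=bot.get_obs();print(o)
for n in("top","side"):
    im=bot.capture(n);cv2.imwrite(f"pics/{n}0.png",im)
    p=bot.camera_params(n);print(n,p)
E
```

```text
{'time': 0.0, 'joint_positions': array([ 9.60979747e-01,  3.42692799e-01,  1.52497713e+00,  2.63087528e-05,
        1.27538903e+00, -1.45976846e-01]), 'dq': array([-0.00021032,  0.00076942, -0.00031906,  0.00231686,  0.00124218,
        0.00040552]), 'tau': array([ 1.35168789e-04, -4.31250679e+01, -2.44216722e+01,  7.17248255e-02,
        5.59438672e-02, -1.07883723e-04]), 'tool_pos': array([234.63122352, 469.24954892, 243.07439059]), 'tcp_rot': array([-3.14014561e+00, -2.38176850e-04,  2.67774507e+00]), 'contact_force': array([-0.06342204,  0.59515164,  0.22942237]), 'moment': array([ 0.00558761, -0.00908449, -0.04997523]), 'finger_force': 0.0, 'grip_width': 92.02151146352722}
top {'fovy': 56.29790108658734, 'cx': 310.1474779410662, 'cy': 199.5813297850969, 'distortion': array([0.01703858, 0.        , 0.        , 0.        , 0.        ]), 'camera_from_world': array([[ 1.55703350e-02, -9.99854828e-01,  6.92004589e-03,
         1.04352857e+01],
       [-9.81506705e-01, -1.66044948e-02, -1.90706263e-01,
         5.93627363e+02],
       [ 1.90793482e-01, -3.82271103e-03, -9.81622756e-01,
         8.28578197e+02],
       [ 0.00000000e+00,  0.00000000e+00,  0.00000000e+00,
         1.00000000e+00]])}
side {'fovy': 48.43873227197646, 'cx': 320.07354275269984, 'cy': 203.76875590357878, 'distortion': array([-0.10824414,  0.        ,  0.        ,  0.        ,  0.        ]), 'camera_from_world': array([[-9.99223923e-01, -3.64239047e-02, -1.49950505e-02,
         5.72034460e+02],
       [-9.96415730e-03,  6.02037514e-01, -7.98405628e-01,
         6.39089750e+01],
       [ 3.81086334e-02, -7.97636591e-01, -6.01933220e-01,
         9.76548711e+02],
       [ 0.00000000e+00,  0.00000000e+00,  0.00000000e+00,
         1.00000000e+00]])}
```

View pics/top0.png

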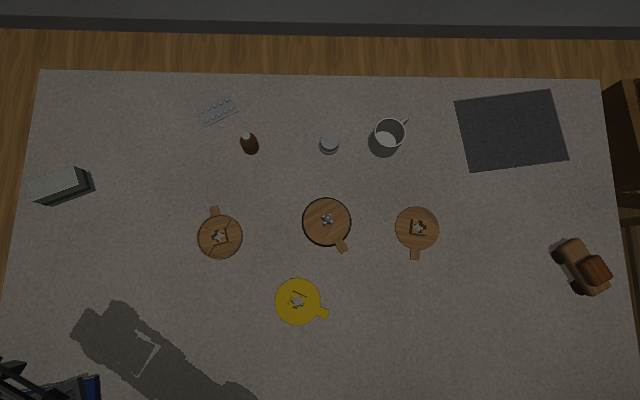

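View pics/side0.png

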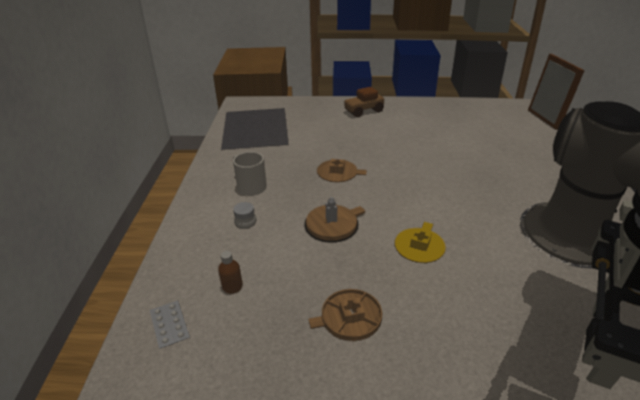

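The top view shows the tray at (219,236), which has a rim and four dividers in the side view at (352,313). The stand is at (327,221). There are two cover candidates: a wooden flat disc at top (417,228) / side (338,170), and a yellow one at top (298,301). The wooden one is the cover and the yellow one is the look-alike to leave alone. I'll measure these and confirm with an enlarged crop.

```bash
cat > h.py <<'E'
import numpy as np,cv2
from plant import bot
def K(p):
    f=200/np.tan(np.radians(p['fovy']/2));return np.array([[f,0,p['cx']],[0,f,p['cy']],[0,0,1]])
def cast(p,uv,z):
    uv=np.array(uv,float).reshape(-1,1,2)
    n=cv2.undistortPoints(uv,K(p),p['distortion']).reshape(-1,2)
    T=p['camera_from_world'];R=T[:3,:3];c=-R.T@T[:3,3]
    d=np.c_[n,np.ones(len(n))]@R
    return c+d*((z-c[2])/d[:,2])[:,None]
def proj(p,X):
    T=p['camera_from_world'];r,_=cv2.Rodrigues(T[:3,:3])
    return cv2.projectPoints(np.array(X,float).reshape(-1,1,3),r,T[:3,3],K(p),p['distortion'])[0].reshape(-1,2)
def mask(im,s=70):
    h=cv2.cvtColor(im,cv2.COLOR_BGR2HSV);return cv2.inRange(h,(4,s,30),(22,255,255))
def blob(p,im,seed,z,s=70):
    """disc centre + tab yaw of the wooden blob nearest seed, cast on plane z; disc = largest inscribed circle"""
    m=cv2.morphologyEx(mask(im,s),cv2.MORPH_CLOSE,np.ones((5,5)))
    cs=[c for c in cv2.findContours(m,cv2.RETR_EXTERNAL,cv2.CHAIN_APPROX_NONE)[0] if cv2.contourArea(c)>200]
    c=min(cs,key=lambda c:np.linalg.norm(c.reshape(-1,2).mean(0)-seed))
    P=cast(p,c.reshape(-1,2),z)[:,:2]
    q=P-P.mean(0)
    ctr=P.mean(0)
    for _ in range(30):   # circle fit, dropping tab points
        r=np.linalg.norm(P-ctr,axis=1);k=P[r<np.median(r)+4]
        A=np.c_[2*k,np.ones(len(k))];s_=np.linalg.lstsq(A,(k**2).sum(1),rcond=None)[0];ctr=s_[:2]
    R=np.sqrt(s_[2]+ctr@ctr);r=np.linalg.norm(P-ctr,axis=1)
    t=P[r>R+8]-ctr; tm=(t/np.linalg.norm(t,axis=1)[:,None]).mean(0)
    return ctr.round(1),round(R,1),round(float(np.arctan2(tm[1],tm[0])),3),round(r.max(),1)
E
python3 - <<'E'
from h import *
for n,S in(("top",dict(tray=((219,236),14),cover=((417,228),5),foot=((327,221),15))),("side",dict(tray=((352,313),14),cover=((338,170),5),foot=((332,222),15)))):
    im=cv2.imread(f"pics/{n}0.png");p=bot.camera_params(n)
    for k,(s,z) in S.items():
        try: print(n,k,blob(p,im,np.array(s),z))
        except Exception as e: print(n,k,e)
im=cv2.imread("pics/side0.png")[140:360,280:460];t=cv2.imread("pics/top0.png")[185:335,180:460]
a=cv2.resize(im,None,fx=2.5,fy=2.5,interpolation=2);b=cv2.resize(t,(350,188),interpolation=2)
c=np.zeros((550,800,3),np.uint8);c[:,:450]=a;c[:188,450:]=b;cv2.imwrite("pics/crop0.png",c)
E
```

```text
top tray (array([507.4, 240.5]), np.float64(54.3), 0.25, np.float64(76.5))
top cover (array([ 537.4, -244.9]), np.float64(53.8), 3.019, np.float64(78.5))
top foot (array([548.6, -20.1]), np.float64(57.2), -2.592, np.float64(85.5))
side tray (array([507.6, 245.8]), np.float64(56.8), 0.327, np.float64(79.2))
side cover (array([ 536.5, -241.8]), np.float64(54.6), 3.018, np.float64(78.6))
side foot (array([549.1,   9. ]), np.float64(45.6), -1.781, np.float64(104.3))
```

View pics/crop0.png

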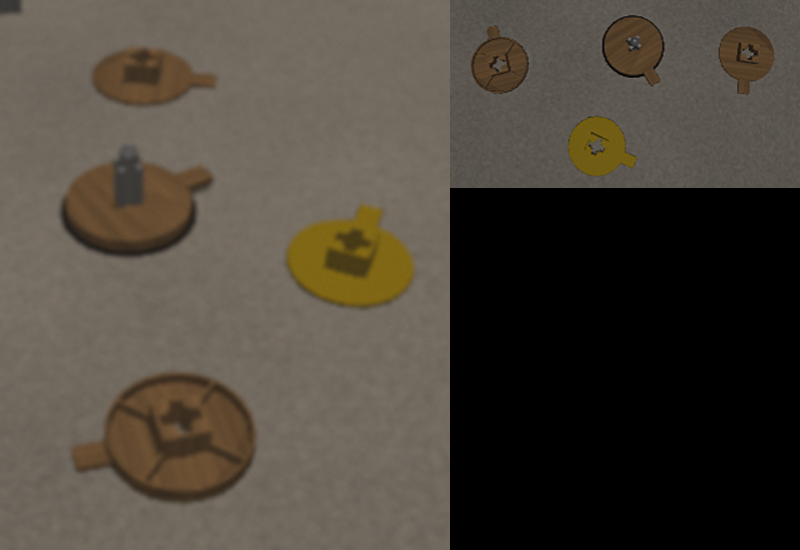

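The crop confirms it: the wooden flat disc with no rim or dividers is the cover, the rimmed disc with dividers is the tray, and the yellow one is the decoy. I'll look closely at the stand first, then go to the tray.

```bash
python3 -m pendant '[[[0.52,-0.82,-0.1],[0,0,-0.35],0.2],[[0.52,-0.82,-0.1],[0,0,-0.35],0.2],[[0.52,-0.82,-0.1],[0,0,-0.35],0.2],[[0.52,-0.82,-0.1],[0,0,-0.35],0.2],[[0.52,-0.82,-0.1],[0,0,-0.35],0.2],[[0.52,-0.82,-0.1],[0,0,-0.35],0.2],[[0.52,-0.82,-0.1],[0,0,-0.35],0.2],[[0.52,-0.82,-0.1],[0,0,-0.35],0.2],[[0.52,-0.82,-0.1],[0,0,-0.35],0.2],[[0.52,-0.82,-0.1],[0,0,-0.35],0.2]]'
python3 -m pendant '[[[0.52,-0.82,-0.1],[0,0,-0.35],0.2],[[0.52,-0.82,-0.1],[0,0,-0.35],0.2],[[0.52,-0.82,-0.1],[0,0,-0.35],0.2],[[0.52,-0.82,-0.1],[0,0,-0.35],0.2],[[0.52,-0.82,-0.1],[0,0,-0.35],0.2],[[0.52,-0.82,-0.1],[0,0,-0.35],0.2],[[0.52,-0.82,-0.1],[0,0,-0.35],0.2],[[0.52,-0.82,-0.1],[0,0,-0.35],0.2],[[0,0,0],[0,0,0],0.2],[[0,0,0],[0,0,0],0.2]]'
python3 - <<'E'
from h import *
o=bot.get_obs();print(o['time'],o['tool_pos'],o['tcp_rot'])
p=bot.camera_params("wrist");im=bot.capture("wrist");cv2.imwrite("pics/w0.png",im)
T=p['camera_from_world'];print(p['fovy'],-T[:3,:3].T@T[:3,3],T[:3,:3].round(2).tolist(),proj(p,[[549,-20,15],[507,243,5]]))
E
```

```text
time: 0.93
tool_pos: [391.2, 222.2, 213.4]
tcp_rot: [-3.141, -0.0, 2.256]
contact_force: [0.2, 0.1, -0.2]
grip_width: 55.1
finger_force: 0.0
time: 1.77
tool_pos: [515.7, 25.7, 188.9]
tcp_rot: [-3.14, -0.001, 1.92]
contact_force: [0.0, 0.3, -0.1]
grip_width: 55.1
finger_force: 0.0
1.7667 [515.69169695  25.70615343 188.93688652] [-3.14028268e+00 -8.19669866e-04  1.91953614e+00]
70.17861348569346 [491.05802032  93.54447179 328.68136584] [[0.94, 0.34, -0.0], [0.33, -0.91, 0.27], [0.09, -0.25, -0.96]] [[332.36519238 232.65061021]
 [386.06762317 -18.72476173]]
```

View pics/w0.png

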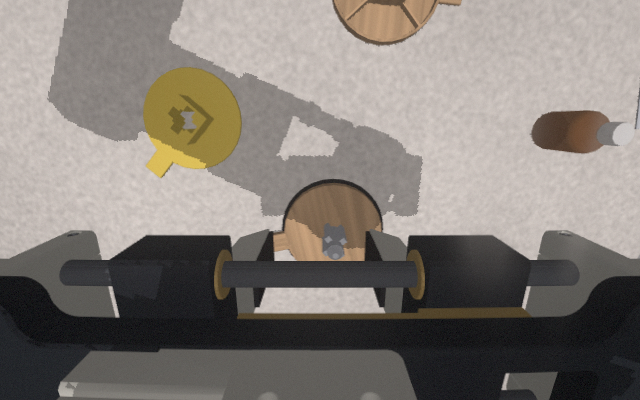

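The wrist view shows the post at (334,240), the tray at the top (383,10) and the yellow decoy at (193,118). The camera looks ahead along tool +x, so I'll back off a little to get the teeth clear of the gripper.

```bash
python3 -m pendant '[[[0.24,-0.5,-0.28],[0,0,-0.08],0.2],[[0.24,-0.5,-0.28],[0,0,-0.08],0.2],[[0.24,-0.5,-0.28],[0,0,-0.08],0.2],[[0.24,-0.5,-0.28],[0,0,-0.08],0.2],[[0.24,-0.5,-0.28],[0,0,-0.08],0.2],[[0.24,-0.5,-0.28],[0,0,-0.08],0.2],[[0.24,-0.5,-0.28],[0,0,-0.08],0.2],[[0,0,0],[0,0,0],0.2],[[0,0,0],[0,0,0],0.2],[[0,0,0],[0,0,0],0.2]]'
python3 - <<'E'
from h import *
p=bot.camera_params("wrist");im=bot.capture("wrist");cv2.imwrite("pics/w1.png",im);np.save("w1p.npy",p,allow_pickle=True)
uv=proj(p,[[549,-20,15],[549,-20,56],[549,-20,76]]);print(uv)
for s in (50,70,90):print(blob(p,im,uv[0],15,s))
c=np.rint(uv[1]).astype(int)
# rectify the tooth-top plane z=56: 0.2 mm/px around the axis guess, x right, y up
g=np.stack(np.meshgrid(np.arange(-40,40,.2),np.arange(40,-40,-.2)),-1).reshape(-1,2)
m=proj(p,np.c_[g+[549,-20],np.full(len(g),56.)]).reshape(400,400,2).astype(np.float32)
r=cv2.remap(im,m,None,cv2.INTER_LINEAR)
a=cv2.resize(im[max(0,c[1]-70):c[1]+70,c[0]-70:c[0]+70],(400,400))
cv2.imwrite("pics/c1.png",np.hstack([a,r]))
E
```

```text
time: 2.65
tool_pos: [565.9, -78.1, 130.8]
tcp_rot: [-3.141, -0.001, 1.854]
contact_force: [0.4, -0.1, -0.2]
grip_width: 55.1
finger_force: 0.0
[[319.00011808 135.32938775]
 [319.02332968 137.92316539]
 [319.03814727 139.57913002]]
(array([549. , -20.1]), np.float64(57.2), -2.592, np.float64(84.9))
(array([549., -20.]), np.float64(56.9), -2.591, np.float64(84.5))
(array([548.9, -19.9]), np.float64(56.1), -2.587, np.float64(84.2))
```

View pics/c1.png

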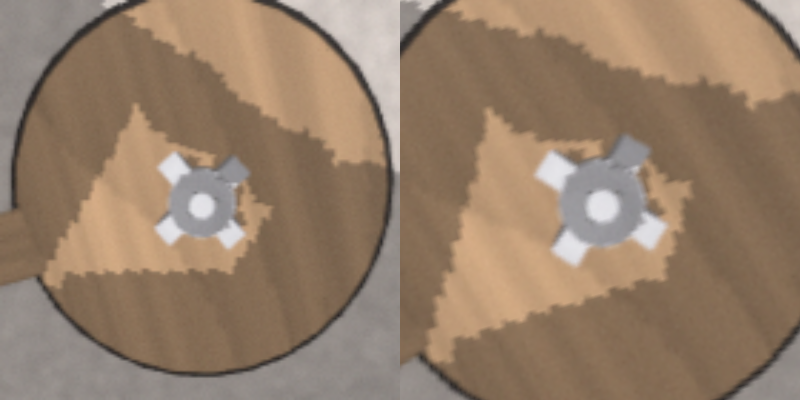

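The crop shows four tooth tops around the pilot, in the rectified half, at about (632,152), (549,168), (569,252) and (651,228). That puts the teeth at about 1.02 rad. The stand is at (549,-20) with yaw -2.59, so the tray's target yaw is 1.02 and the cover's is -2.12. Next, the tray.

```bash
python3 -m pendant '[[[-0.15,0.94,0],[0,0,-0.01],0.2],[[-0.15,0.94,0],[0,0,0],0.2],[[-0.15,0.94,0],[0,0,0],0.2],[[-0.15,0.94,0],[0,0,0],0.2],[[-0.15,0.94,0],[0,0,0],0.2],[[-0.15,0.94,0],[0,0,0],0.2],[[-0.15,0.94,0],[0,0,0],0.2],[[-0.15,0.94,0],[0,0,0],0.2],[[-0.15,0.94,0],[0,0,0],0.2],[[0,0,0],[0,0,0],0.2]]'
python3 - <<'E'
from h import *
o=bot.get_obs();print(o['tool_pos'],o['tcp_rot'])
p=bot.camera_params("wrist");im=bot.capture("wrist");cv2.imwrite("pics/w2.png",im)
uv=proj(p,[[507.5,243,14]]);print(uv)
for s in (40,60,80):print(blob(p,im,uv[0],12,s))
E
```

```text
time: 3.53
tool_pos: [524.1, 180.5, 131.7]
tcp_rot: [3.14, -0.002, 1.858]
contact_force: [-0.3, 0.5, -0.2]
grip_width: 54.9
finger_force: 0.0
[524.12528977 180.52810441 131.67974096] [ 3.14029284e+00 -1.56847494e-03  1.85821618e+00]
[[320.78616316 130.6296622 ]]
(array([507.4, 241.3]), np.float64(54.5), 0.273, np.float64(76.4))
(array([507.4, 241.4]), np.float64(54.2), 0.275, np.float64(76.2))
(array([507.4, 241.4]), np.float64(53.9), 0.277, np.float64(75.5))
```

```bash
python3 -m pendant '[[[-0.19,0.68,-0.3],[0,0,-0.05],0.2],[[-0.19,0.68,-0.3],[0,0,-0.05],0.2],[[-0.19,0.68,-0.3],[0,0,0],0.2],[[0,0,-0.3],[0,0,0],0.2],[[0,0,-0.5],[0,0,0],0.2],[[0,0,-0.5],[0,0,0],0.2],[[0,0,-0.5],[0,0,0],0.2],[[0,0,-0.5],[0,0,0],0.2],[[0,0,0],[0,0,0],0.2],[[0,0,0],[0,0,0],0.2]]'
```

```text
time: 4.42
tool_pos: [508.3, 235.9, 34.7]
tcp_rot: [-3.14, 0.0, 1.841]
contact_force: [1.0, 1.1, 0.1]
grip_width: 55.4
finger_force: 0.0
```

```bash
python3 -m pendant '[[[-0.03,0.18,-0.18],[0,0,0.04],0.2],[[0,0,-0.17],[0,0,0],0.2],[[0,0,0],[0,0,0],0.2],[[0,0,0],[0,0,0],-0.5],[[0,0,0],[0,0,0],-0.5],[[0,0,0],[0,0,0],-0.5],[[0,0,0],[0,0,0],-0.5],[[0,0,0],[0,0,0],-0.5],[[0,0,0],[0,0,0],-0.5],[[0,0,0],[0,0,0],-0.5]]'
```

```text
time: 5.25
tool_pos: [507.6, 242.2, 24.7]
tcp_rot: [3.141, -0.0, 1.846]
contact_force: [-0.7, -0.4, 3.6]
grip_width: 35.8
finger_force: 30.0
```

Squeezed at 35.8 mm. Next I'll open, raise, turn a quarter, and squeeze the other pair.

```bash
python3 -m pendant '[[[0,0,0],[0,0,0],0.2],[[0,0,0],[0,0,0],0.2],[[0,0,0.5],[0,0,0],0.2],[[0,0,0.5],[0,0,-0.5],0.2],[[0,0,0],[0,0,-1],0.2],[[0,0,0],[0,0,-1],0.2],[[0,0,0],[0,0,-1],0.2],[[0,0,0],[0,0,-1],0.2],[[0,0,0],[0,0,-1],0.2],[[0,0,0],[0,0,-1],0.2]]'
python3 -m pendant '[[[0,0,0],[0,0,-1],0.2],[[0,0,0],[0,0,-1],0.2],[[0,0,0],[0,0,-1],0.2],[[0,0,0],[0,0,-1],0.2],[[0,0,0],[0,0,-1],0.2],[[0,0,0],[0,0,-1],0.2],[[0,0,0],[0,0,-0.6],0.2],[[0,0,0],[0,0,0],0.2],[[0,0,0],[0,0,0],0.2],[[0,0,0],[0,0,0],0.2]]'
```

```text
time: 6.08
tool_pos: [507.5, 242.1, 54.2]
tcp_rot: [-3.142, 0.0, 1.06]
contact_force: [-0.2, -0.0, 0.4]
grip_width: 54.8
finger_force: 0.0
time: 6.92
tool_pos: [507.5, 242.2, 54.3]
tcp_rot: [3.141, 0.0, 0.277]
contact_force: [-0.2, -0.3, 0.0]
grip_width: 55.1
finger_force: 0.0
```

```bash
python3 -m pendant '[[[0,0,-0.5],[0,0,0],0.2],[[0,0,-0.5],[0,0,0],0.2],[[0,0,0],[0,0,0],0.2],[[0,0,0],[0,0,0],-0.5],[[0,0,0],[0,0,0],-0.5],[[0,0,0],[0,0,0],-0.5],[[0,0,0],[0,0,0],-0.5],[[0,0,0],[0,0,0],-0.5],[[0,0,0],[0,0,0],-0.5],[[0,0,0],[0,0,0],-0.5]]'
```

```text
time: 7.75
tool_pos: [507.7, 242.2, 24.9]
tcp_rot: [3.141, -0.001, 0.274]
contact_force: [-0.9, -1.2, 3.4]
grip_width: 36.0
finger_force: 30.0
```

```bash
python3 -m pendant '[[[0,0,0.6],[0,0,0],-0.5],[[0,0,0.9],[0,0,0],-0.5],[[0,0,0.9],[0,0,0],-0.5],[[0.127,-0.8,0.9],[0,0,0.5],-0.5],[[0.127,-0.8,0],[0,0,0.5],-0.5],[[0.127,-0.8,0],[0,0,0.5],-0.5],[[0.127,-0.8,0],[0,0,0.5],-0.5],[[0.127,-0.8,0],[0,0,0.5],-0.5],[[0.127,-0.8,0],[0,0,0.5],-0.5],[[0.127,-0.8,0],[0,0,0.5],-0.5]]'
python3 -m pendant '[[[0.097,-0.626,0],[0,0,0.54],-0.5],[[0.097,-0.626,0],[0,0,0.54],-0.5],[[0.097,-0.626,0],[0,0,0.54],-0.5],[[0.097,-0.626,0],[0,0,0.54],-0.5],[[0.097,-0.626,0],[0,0,0.54],-0.5],[[0,0,0],[0,0,0],-0.5],[[0,0,0],[0,0,0],-0.5],[[0,0,0],[0,0,0],-0.5],[[0,0,0],[0,0,0],-0.5],[[0,0,0],[0,0,0],-0.5]]'
```

```text
time: 8.58
tool_pos: [533.9, 73.0, 123.1]
tcp_rot: [-3.141, 0.001, 0.697]
contact_force: [0.3, 1.1, -1.3]
grip_width: 35.8
finger_force: 30.0
time: 9.42
tool_pos: [548.5, -18.8, 123.4]
tcp_rot: [-3.141, 0.0, 1.019]
contact_force: [-0.3, 0.1, -1.0]
grip_width: 35.6
finger_force: 30.0
```

```bash
python3 -m pendant '[[[0.017,-0.04,-0.2],[0,0,0],-0.5],[[0,0,-0.2],[0,0,0],-0.5],[[0,0,-0.2],[0,0,0],-0.5],[[0,0,-0.15],[0,0,0],-0.5],[[0,0,-0.1],[0,0,0],-0.5],[[0,0,-0.1],[0,0,0],-0.5],[[0,0,-0.1],[0,0,0],-0.5],[[0,0,-0.1],[0,0,0],-0.5],[[0,0,0],[0,0,0],-0.5],[[0,0,0],[0,0,0],-0.5]]'
```

```text
time: 10.25
tool_pos: [549.2, -20.9, 88.9]
tcp_rot: [-3.142, 0.0, 1.018]
contact_force: [0.1, 0.7, -1.6]
grip_width: 35.7
finger_force: 30.0
```

```bash
python3 -m pendant '[[[0,0.02,-0.05],[0,0,0],-0.5],[[0,0,-0.05],[0,0,0],-0.5],[[0,0,-0.05],[0,0,0],-0.5],[[0,0,-0.05],[0,0,0],-0.5],[[0,0,-0.05],[0,0,0],-0.5],[[0,0,-0.05],[0,0,0],-0.5],[[0,0,-0.04],[0,0,0],-0.5],[[0,0,0],[0,0,0],-0.5],[[0,0,0],[0,0,0],-0.5],[[0,0,0],[0,0,0],-0.5]]'
```

```text
time: 11.08
tool_pos: [549.4, -20.3, 78.8]
tcp_rot: [3.141, -0.0, 1.018]
contact_force: [-0.2, -0.7, -1.3]
grip_width: 35.8
finger_force: 30.0
```

The underside is at 54 mm, below the tooth tops, with no contact force, so the slots have found the teeth. I'll keep lowering.

```bash
python3 -m pendant '[[[0,0,-0.1],[0,0,0],-0.5],[[0,0,-0.1],[0,0,0],-0.5],[[0,0,-0.1],[0,0,0],-0.5],[[0,0,-0.1],[0,0,0],-0.5],[[0,0,-0.1],[0,0,0],-0.5],[[0,0,-0.1],[0,0,0],-0.5],[[0,0,-0.1],[0,0,0],-0.5],[[0,0,-0.1],[0,0,0],-0.5],[[0,0,-0.1],[0,0,0],-0.5],[[0,0,0],[0,0,0],-0.5]]'
```

```text
time: 11.92
tool_pos: [548.9, -20.3, 51.1]
tcp_rot: [-3.141, 0.0, 1.018]
contact_force: [-0.1, -0.1, -1.3]
grip_width: 36.2
finger_force: 30.0
```

```bash
python3 -m pendant '[[[0,0,-0.08],[0,0,0],-0.5],[[0,0,-0.08],[0,0,0],-0.5],[[0,0,-0.06],[0,0,0],-0.5],[[0,0,-0.04],[0,0,0],-0.5],[[0,0,-0.03],[0,0,0],-0.5],[[0,0,0],[0,0,0],-0.5],[[0,0,0],[0,0,0],-0.5],[[0,0,0],[0,0,0],-0.5],[[0,0,0],[0,0,0],-0.5],[[0,0,0],[0,0,0],-0.5]]'
```

```text
time: 12.75
tool_pos: [549.3, -20.3, 43.1]
tcp_rot: [3.141, -0.0, 1.018]
contact_force: [1.0, 0.4, -2.5]
grip_width: 35.7
finger_force: 30.0
```

```bash
python3 -m pendant '[[[0,0,-0.03],[0,0,0],-0.5],[[0,0,-0.03],[0,0,0],-0.5],[[0,0,-0.02],[0,0,0],-0.5],[[0,0,-0.02],[0,0,0],-0.5],[[0,0,-0.01],[0,0,0],-0.5],[[0,0,0],[0,0,0],-0.5],[[0,0,0],[0,0,0],-0.5],[[0,0,0],[0,0,0],-0.5],[[0,0,0],[0,0,0],-0.5],[[0,0,0],[0,0,0],-0.5]]'
```

```text
time: 13.58
tool_pos: [549.2, -20.3, 39.9]
tcp_rot: [3.142, 0.0, 1.018]
contact_force: [-2.7, 0.9, 4.6]
grip_width: 35.8
finger_force: 30.0
```

The tray is seated: underside at 15.0 mm with about 6 N contact. I'll release and go to the cover.

```bash
python3 -m pendant '[[[0,0,0],[0,0,0],0.2],[[0,0,0],[0,0,0],0.2],[[0,0,0],[0,0,0],0.2],[[0,0,0.3],[0,0,0],0.2],[[0,0,0.7],[0,0,0],0.2],[[0,0,0.8],[0,0,0],0.2],[[0,0,0.8],[0,0,0],0.2],[[-0.05,-0.8,0],[0,0,0.4],0.2],[[-0.05,-0.8,0],[0,0,0.4],0.2],[[-0.05,-0.8,0],[0,0,0.4],0.2]]'
python3 -m pendant '[[[-0.05,-0.8,0],[0,0,0.4],0.2],[[-0.05,-0.8,0],[0,0,0.4],0.2],[[-0.05,-0.8,0],[0,0,0.4],0.2],[[-0.05,-0.8,0],[0,0,0.4],0.2],[[-0.05,-0.8,0],[0,0,0.4],0.2],[[0,-0.8,0],[0,0,0.38],0.2],[[0,-0.25,-0.4],[0,0,0],0.2],[[0,0,-0.6],[0,0,0],0.2],[[0,0,-0.6],[0,0,0],0.2],[[0,0,0],[0,0,0],0.2]]'
python3 - <<'E'
from h import *
p=bot.camera_params("top");im=bot.capture("top")
for k,s,z in(("cover",(417,228),5),("tray",(327,221),29)):print(k,blob(p,im,np.array(s),z))
E
```

```text
time: 14.42
tool_pos: [545.1, -92.9, 119.1]
tcp_rot: [3.139, -0.0, 1.166]
contact_force: [0.1, -0.3, 0.6]
grip_width: 54.9
finger_force: 0.0
time: 15.25
tool_pos: [535.2, -242.2, 66.0]
tcp_rot: [-3.135, -0.003, 1.446]
contact_force: [-1.6, 0.7, -0.7]
grip_width: 54.7
finger_force: 0.0
cover (array([ 549.5, -226. ]), np.float64(36.9), -2.959, np.float64(86.9))
tray (array([546.9, -19.1]), np.float64(56.7), 2.986, np.float64(84.6))
```

```bash
python3 -m pendant '[[[0.06,-0.04,-0.4],[0,0,0],0.2],[[0,0,-0.4],[0,0,0],0.2],[[0,0,-0.3],[0,0,0],0.2],[[0,0,-0.1],[0,0,0],0.2],[[0,0,0],[0,0,0],0.2],[[0,0,0],[0,0,0],0.2],[[0,0,0],[0,0,0],0.2],[[0,0,0],[0,0,0],0.2],[[0,0,0],[0,0,0],0.2],[[0,0,0],[0,0,0],0.2]]'
```

```text
time: 16.13
tool_pos: [539.2, -245.2, 34.1]
tcp_rot: [3.141, 0.0, 1.448]
contact_force: [0.3, -0.0, 0.6]
grip_width: 55.3
finger_force: 0.0
```

```bash
python3 -m pendant '[[[-0.06,0.05,-0.2],[0,0,0],0.2],[[0,0,-0.12],[0,0,0],0.2],[[0,0,0],[0,0,0],0.2],[[0,0,0],[0,0,0],-0.5],[[0,0,0],[0,0,0],-0.5],[[0,0,0],[0,0,0],-0.5],[[0,0,0],[0,0,0],-0.5],[[0,0,0],[0,0,0],-0.5],[[0,0,0],[0,0,0],-0.5],[[0,0,0],[0,0,0],-0.5]]'
```

```text
time: 16.97
tool_pos: [537.4, -243.6, 24.2]
tcp_rot: [3.141, 0.0, 1.448]
contact_force: [0.7, 0.7, 0.4]
grip_width: 35.8
finger_force: 30.0
```

```bash
python3 -m pendant '[[[0,0,0],[0,0,0],0.2],[[0,0,0],[0,0,0],0.2],[[0,0,0.5],[0,0,0],0.2],[[0,0,0.5],[0,0,-0.5],0.2],[[0,0,0],[0,0,-1],0.2],[[0,0,0],[0,0,-1],0.2],[[0,0,0],[0,0,-1],0.2],[[0,0,0],[0,0,-1],0.2],[[0,0,0],[0,0,-1],0.2],[[0,0,0],[0,0,-1],0.2]]'
python3 -m pendant '[[[0,0,0],[0,0,-1],0.2],[[0,0,0],[0,0,-1],0.2],[[0,0,0],[0,0,-1],0.2],[[0,0,0],[0,0,-1],0.2],[[0,0,0],[0,0,-1],0.2],[[0,0,0],[0,0,-1],0.2],[[0,0,0],[0,0,-0.6],0.2],[[0,0,0],[0,0,0],0.2],[[0,0,0],[0,0,0],0.2],[[0,0,0],[0,0,0],0.2]]'
```

```text
time: 17.8
tool_pos: [537.2, -243.5, 54.1]
tcp_rot: [-3.141, 0.0, 0.662]
contact_force: [0.5, -0.2, -0.2]
grip_width: 55.4
finger_force: 0.0
time: 18.63
tool_pos: [537.2, -243.5, 54.1]
tcp_rot: [3.142, 0.0, -0.122]
contact_force: [0.7, 0.0, 0.2]
grip_width: 55.0
finger_force: 0.0
```

```bash
python3 -m pendant '[[[0,0,-0.5],[0,0,0],0.2],[[0,0,-0.5],[0,0,0],0.2],[[0,0,0],[0,0,0],0.2],[[0,0,0],[0,0,0],-0.5],[[0,0,0],[0,0,0],-0.5],[[0,0,0],[0,0,0],-0.5],[[0,0,0],[0,0,0],-0.5],[[0,0,0],[0,0,0],-0.5],[[0,0,0],[0,0,0],-0.5],[[0,0,0],[0,0,0],-0.5]]'
```

```text
time: 19.47
tool_pos: [537.3, -243.7, 24.5]
tcp_rot: [3.141, -0.0, -0.124]
contact_force: [-0.7, -0.8, 2.6]
grip_width: 35.6
finger_force: 30.0
```

```bash
python3 -m pendant '[[[0,0,0.6],[0,0,0],-0.5],[[0,0,0.9],[0,0,0.5],-0.5],[[0,0,0.9],[0,0,0.5],-0.5],[[0,0.6,0.9],[0,0,0.7],-0.5],[[0.05,0.6,0],[0,0,0.7],-0.5],[[0.05,0.6,0],[0,0,0.7],-0.5],[[0.05,0.6,0],[0,0,0.7],-0.5],[[0.05,0.6,0],[0,0,0.7],-0.5],[[0.05,0.6,0],[0,0,0.7],-0.5],[[0.05,0.6,0],[0,0,0.7],-0.5]]'
python3 -m pendant '[[[0.03,0.65,0],[0,0,0.72],-0.5],[[0.03,0.65,0],[0,0,0.72],-0.5],[[0.03,0.65,0],[0,0,0.72],-0.5],[[0,0.65,0],[0,0,0.72],-0.5],[[0,0.65,0],[0,0,0.72],-0.5],[[0,0,0],[0,0,0],-0.5],[[0,0,0],[0,0,0],-0.5],[[0,0,0],[0,0,0],-0.5],[[0,0,0],[0,0,0],-0.5],[[0,0,0],[0,0,0],-0.5]]'
```

```text
time: 20.3
tool_pos: [546.0, -116.5, 122.9]
tcp_rot: [-3.141, 0.0, 0.588]
contact_force: [0.4, -0.5, -2.6]
grip_width: 35.8
finger_force: 30.0
time: 21.13
tool_pos: [549.0, -20.9, 123.1]
tcp_rot: [3.142, 0.0, 1.014]
contact_force: [0.5, 0.8, -0.5]
grip_width: 35.7
finger_force: 30.0
```

```bash
python3 -m pendant '[[[0.005,0.02,-0.2],[0,0,0.03],-0.5],[[0,0,-0.2],[0,0,0],-0.5],[[0,0,-0.2],[0,0,0],-0.5],[[0,0,-0.15],[0,0,0],-0.5],[[0,0,-0.1],[0,0,0],-0.5],[[0,0,-0.1],[0,0,0],-0.5],[[0,0,-0.1],[0,0,0],-0.5],[[0,0,-0.1],[0,0,0],-0.5],[[0,0,0],[0,0,0],-0.5],[[0,0,0],[0,0,0],-0.5]]'
```

```text
time: 21.97
tool_pos: [549.1, -19.4, 88.6]
tcp_rot: [-3.142, 0.0, 1.019]
contact_force: [0.1, 0.2, -1.6]
grip_width: 35.8
finger_force: 30.0
```

```bash
python3 -m pendant '[[[0,0,-0.05],[0,0,0],-0.5],[[0,0,-0.05],[0,0,0],-0.5],[[0,0,-0.05],[0,0,0],-0.5],[[0,0,-0.05],[0,0,0],-0.5],[[0,0,-0.05],[0,0,0],-0.5],[[0,0,-0.05],[0,0,0],-0.5],[[0,0,-0.04],[0,0,0],-0.5],[[0,0,0],[0,0,0],-0.5],[[0,0,0],[0,0,0],-0.5],[[0,0,0],[0,0,0],-0.5]]'
```

```text
time: 22.8
tool_pos: [549.2, -19.5, 78.5]
tcp_rot: [3.141, -0.0, 1.019]
contact_force: [1.2, -1.0, -1.7]
grip_width: 35.9
finger_force: 30.0
```

```bash
python3 -m pendant '[[[0,-0.02,-0.08],[0,0,0],-0.5],[[0,0,-0.08],[0,0,0],-0.5],[[0,0,-0.06],[0,0,0],-0.5],[[0,0,-0.05],[0,0,0],-0.5],[[0,0,-0.03],[0,0,0],-0.5],[[0,0,-0.03],[0,0,0],-0.5],[[0,0,0],[0,0,0],-0.5],[[0,0,0],[0,0,0],-0.5],[[0,0,0],[0,0,0],-0.5],[[0,0,0],[0,0,0],-0.5]]'
```

```text
time: 23.63
tool_pos: [549.2, -20.0, 68.6]
tcp_rot: [3.141, -0.0, 1.019]
contact_force: [-0.3, -0.2, -1.6]
grip_width: 35.6
finger_force: 30.0
```

```bash
python3 -m pendant '[[[0,0,-0.03],[0,0,0],-0.5],[[0,0,-0.02],[0,0,0],-0.5],[[0,0,-0.02],[0,0,0],-0.5],[[0,0,-0.01],[0,0,0],-0.5],[[0,0,0],[0,0,0],-0.5],[[0,0,0],[0,0,0],-0.5],[[0,0,0],[0,0,0],-0.5],[[0,0,0],[0,0,0],-0.5],[[0,0,0],[0,0,0],-0.5],[[0,0,0],[0,0,0],-0.5]]'
```

```text
time: 24.47
tool_pos: [549.1, -20.0, 66.4]
tcp_rot: [3.141, 0.0, 1.019]
contact_force: [-2.3, 1.0, 5.9]
grip_width: 36.0
finger_force: 30.0
```

The cover is seated: underside at 41.9 mm with light contact. I'll release, rise, back off and look.

```bash
python3 -m pendant '[[[0,0,0],[0,0,0],0.2],[[0,0,0],[0,0,0],0.2],[[0,0,0],[0,0,0],0.2],[[0,0,0.3],[0,0,0],0.2],[[0,0,0.7],[0,0,0],0.2],[[0,0,0.8],[0,0,0],0.2],[[0,0,0.8],[0,0,0],0.2],[[-0.3,0.6,0.6],[0,0,0],0.2],[[-0.3,0.6,0.6],[0,0,0],0.2],[[-0.3,0.8,0],[0,0,0],0.2]]'
python3 -m pendant '[[[-0.3,0.8,0],[0,0,0],0.2],[[-0.3,0.8,0],[0,0,0],0.2],[[-0.3,0.8,0],[0,0,0],0.2],[[-0.3,0.8,0],[0,0,0],0.2],[[-0.3,0.8,0],[0,0,0],0.2],[[-0.3,0.8,0],[0,0,0],0.2],[[0,0,0],[0,0,0],0.2],[[0,0,0],[0,0,0],0.2],[[0,0,0],[0,0,0],0.2],[[0,0,0],[0,0,0],0.2]]'
python3 - <<'E'
from h import *
p=bot.camera_params("top");t=bot.capture("top");s=bot.capture("side")
print(blob(p,t,np.array((327,215)),47))
f=lambda a:cv2.resize(a,(400,400),interpolation=2)
cv2.imwrite("pics/end.png",np.hstack([f(t[150:290,250:390]),f(s[140:280,260:400])]))
E
```

```text
time: 25.3
tool_pos: [523.8, 39.6, 184.3]
tcp_rot: [3.135, -0.003, 1.018]
contact_force: [0.9, 0.5, 0.6]
grip_width: 55.0
finger_force: 0.0
time: 26.13
tool_pos: [468.6, 183.2, 180.3]
tcp_rot: [3.141, -0.0, 1.018]
contact_force: [-0.4, -0.9, -1.0]
grip_width: 55.2
finger_force: 0.0
(array([545.7, -18.8]), np.float64(56.6), -2.484, np.float64(83.8))
```

View pics/end.png

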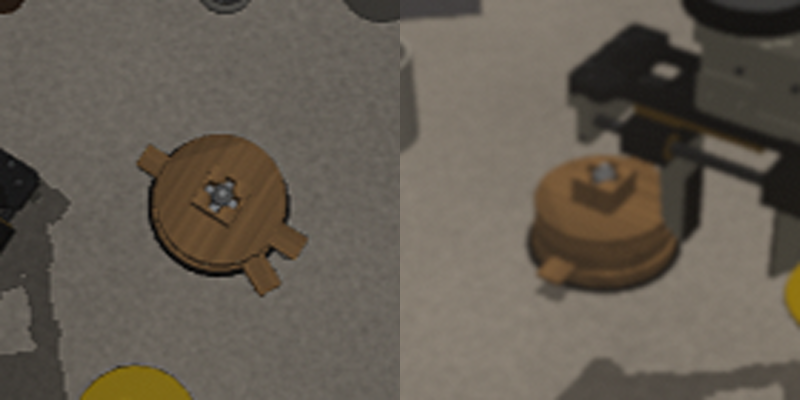

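The top crop shows the tray tab at upper left (150,160). The cover tab (290,240) and the foot tab (265,275) are both at lower right, about 0.47 rad apart, which is the tooth offset. Both plates sit flat and the robot is clear.

```bash
python3 -c "
from plant import bot
print(bot.close_job())"
```

```text
the job is handed in; nothing more can be done
None
```

The pill tower is together and handed in at about 26 s: the tray is home on the foot with its tab away from the foot's tab, and the cover is home on the tray's collar with its tab on the foot-tab side, about 0.47 rad round from it because of the tooth angle.

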